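# Set the bench multimeter for a continuity check

### The arm

A 6-joint arm with a two-finger parallel gripper is mounted at the origin on the work surface. World frame = base frame: x ahead of the robot, y to its left, z up, the work surface at z = 0. Lengths are in mm, angles in rad, forces in N, time in s.
With the tool pointing down it reaches from about 400 to 925 mm from the base axis. Payload 12.5 kg.
Tool frame: the origin (TCP) lies midway between the tips of the shut fingers; the grasp point (between the pads) lies 19 mm behind it (env.tcp_to_grasp is the distance from the TCP to the grasp point, in mm); z points along the fingers, y is the line along which they close (so a half turn about z gives the same grasp; the last joint's range is limited). The gripper opens to 95 mm and grips with 3 to 60 N. Pads are 20 mm wide; open, the fingers measure 119 mm over their backs; the gripper's body (75 mm by 180 mm) begins 59 mm behind the grasp point.
Start: joints at [-1.308, 0.491, 1.559, -0, 1.092, -0.106], TCP at [225.334, -582.985, 214.661] pointing down, gripper open.
Joint ranges: [-3.1, 3.1], [-0.84, 2.19], [0.05, 2.79], [-1.13, 4.28], [0.06, 2.93], [-2.69, 2.69]. Speed limits (rad/s): [2.22, 2.22, 2.79, 3.14, 3.14, 3.14].

### API

Orientations are given as [roll, pitch, yaw] about the fixed x, y, z axes, in that order (R = Rz(yaw) Ry(pitch) Rx(roll)).
In Python, from cell import env gives the robot as it stands. The module is installed in compiled form; this text tells all that it offers.
- The arm moves only by the tool step_arm, never from a script. Its argument "plan" is a list that holds one entry, the list of rows, each a list of 5 numbers: the shift along the tool's x, y, z in mm, then the turn about the tool's z in degrees, then the opening, from -1 (shut) to 1 (fully open). A call has 1 to 8 rows; each row is the pose to reach, as a shift and turn from the pose commanded when the call began, along the tool's axes at that moment; what a row does not reach only later rows make up. A row lasts 1/12 s, in which the tool goes at most 41.7 mm and 7.16 degrees, less where a joint would pass 70% of its speed; a pose out of reach is approached as far as the arm can. A call with a gripper value outside its range is refused whole. The fingers move at their own pace and stop on an object; the grip force is fixed at half the most. Time passes only in rows, so rows that repeat a pose let the fingers close. It gives the time, the measured TCP pose, the force, the opening and the grip force at its end, in the units of the state.
- env.state(): the state, without advancing time (a new reading comes with each control period).
- env.read_camera(name): name is "side" or "top" or "wrist"; returns the picture (480x640x3 uint8, blue, green, red); there is no depth.
- env.get_calibration(name): a dict with "K" (3x3 intrinsics, pixels), "extrinsics" (4x4, takes a point from world to camera coordinates). Camera axes: x right, y up, looking along -z (the intrinsics and any distortion apply to the point x, -y, -z); pixel columns grow to the right and rows downward; lengths in mm; the calibration is good to about 2 mm. A picture is of the moment at which its call begins: read the wrist's pose just before it. get_calibration takes no time and is no camera call; for the wrist camera it gives the pose at the moment of the call.
- env.job_done(): hands the job in; it is judged then, once.
The state is a dict: "t": time; "joints": joint angles; "qvel": joint speeds; "tau": joint torques, N m; "eef_pos": TCP position; "tcp_rot": TCP orientation; "ft_force": force on the tool from outside, world axes, zero at the start; "moment": the same for the moment, N m; "opening": opening from 0.0 (shut) to 1.0 (fully open); "grip_force": force on a finger pad.
Only numpy, scipy, OpenCV 4.12 (cv2) and the standard library are available. Lean on these libraries where they do the work, as an engineer would, in place of code of your own. Each camera call takes 0.05 s, during which the arm holds its last target. There are 200 camera calls.

### The job

Make the multimeter ready for a continuity check of the microscope's lamp circuit: with a fingertip against the side of the dial's grip bar, push the dial round clockwise, click by click, until it rests in the fifth click position after OFF (OFF is the printed dot). Then press the left-hand key above the dial fully down and let it come up again, which switches the meter to its buzzer; leave the right-hand key alone. Work gently: push only, do not pinch the dial, do not lift the meter or shove it along the bench, and leave the tools and parts around it where they are.

Things in the scene. Friction and masses are not known exactly. Their poses are not given: they have to be found in the camera images.
- meter: Digital multimeter lying face up, loose on rubber feet, 0.5 to 0.7 kg, 196 x 94 mm, 43 mm high to its flat grey face. Origin: centre of its underside. +x runs along it towards the display end (away from the user), +y to its left side, z up. On the face: four jacks at x = -75 mm, the dial at x = -22, two keys at x = 27, the display from x = 39 to 89 (at most 1.5 mm proud).
- dial_axis (a point): Point on the dial's turning axis, level with the top of its grip bar, 61 mm above the bench (18 mm above the face). Fixed to the meter, axes as the meter's. A round white dot (6 mm) 37 mm from the axis, 105 degrees counter-clockwise (left) of the meter's +x, marks OFF; seven short white strokes follow clockwise, one every 30 degrees, one for each click position.
- dial_pointer (a point): Point on top of the dial's grip bar at the pointer end (white line), 24.5 mm from the axis, 61 mm above the bench; its +x runs along the bar, axis to pointer end. The dial is a disc of 27 mm radius, 3 mm high over the face, with a straight grip bar across it: 51 mm long, 13 mm wide, its top 18 mm above the face (15 mm above the disc).
- dial (a joint): Turn of the dial in rad, clockwise from above: 0 at OFF, a click every 0.5236 rad (30 degrees), the fifth at 2.618, the last (seventh) at 3.665; end stops just outside 0 and 3.665. A spring detent holds each click: about 0.035 N m turns the dial over the crest half-way (15 degrees), then it jumps on into the next click by itself. It starts anywhere from OFF to the third click.
- key_left_top (a point): Centre of the top of the left-hand key, on the meter's +y side. A spring key, 11 mm (along the meter's x) by 20 mm, standing 4.5 mm above the face (its top 47.5 mm above the bench) at x = 27, y = 24 mm in the meter's frame.
- key_left (a joint): Travel of the left-hand key in m: 0 up, 0.0025 fully down (still 2 mm above the face). It moves off at about 1.6 N and is fully down at about 4 N.
- key_right_top (a point): Centre of the top of the right-hand key, the twin of the left one at x = 27, y = -24 mm in the meter's frame. Not to be pressed.
- key_right (a joint): Travel of the right-hand key in m: 0 up, 0.0025 fully down. To be left alone.
- objective_mid (a point): Bystander: microscope objective standing upright, steel with a black band, 25 mm wide and 41 mm high; the point is on its axis 20 mm above the bench.
- screwdriver: Bystander: screwdriver with a blue handle, 170 mm long, 26 mm thick at the handle, lying on the bench; origin on the bench under the middle of its length, +x towards the tip.
- blower: Bystander: red rubber air blower standing upright, bulb 60 mm wide, nozzle tip 105 mm above the bench; origin under its centre.
- cutters: Bystander: small side cutters with blue handles, about 115 mm long and 11 mm high, lying flat; origin on the bench under the pivot.
Not all that is in view belongs to the job. Of the things that look like the meter, the smallest one is meant.

How it is judged:
By the outcome, as a careful person would: the job done as asked, in the order asked, and still so for the second after the job is handed in, with the robot touching nothing.
It also fails if it takes over 48 s, if anything falls off the work surface, if the arm or the gripper's body presses on something with over 40 N, if the wrist force passes 120 N, or if a joint passes its speed limit or range.

## Working session

There is one attempt and no reset: what is moved stays moved. The work goes in short steps, Python scripts to look and compute and a tool call to move; the robot and the scene stay as the last step left them, time stands still between calls to the robot, and variables do not carry over. Pictures are saved under pics/ and viewed, at most 10 in all, crops included, and the job is handed in when it is done.

Besides the shell and the picture viewer there is one more tool, called after "Request:" in YAML: its name, and indented under it one key for each argument. step_arm: Moves the arm, as the interface text tells. Its arguments: {"type":"object","properties":{"plan":{"type":"array"}},"required":["plan"]}

```bash
mkdir -p pics
cat > h.py <<'E'
import numpy as np, cv2
from cell import env
def ray(cal,px):
    K=np.array(cal["K"]);E=np.array(cal["extrinsics"]);R=E[:3,:3];t=E[:3,3]
    d=cal.get("dist",None)
    n=cv2.undistortPoints(np.array([[px]],float),K,None if d is None else np.array(d))[0,0]
    v=R.T@np.array([n[0],-n[1],-1.0]); return -R.T@t, v/np.linalg.norm(v)
def onz(cal,px,z):
    o,v=ray(cal,px); return o+v*(z-o[2])/v[2]
def proj(cal,P):
    E=np.array(cal["extrinsics"]);p=E[:3,:3]@np.array(P,float)+E[:3,3];q=np.array(cal["K"])@np.array([p[0],-p[1],-p[2]]);return q[:2]/q[2]
E
python3 - <<'E'
from h import *
for n in("top","side","wrist"):
    im=env.read_camera(n);cv2.imwrite(f"pics/{n}0.png",im)
    c=env.get_calibration(n);print(n,{k:np.round(np.array(v),3).tolist() for k,v in c.items()})
s=env.state();print(s)
E
```

```text
top {'K': [[478.426, 0.0, 317.637], [0.0, 478.426, 244.096], [0.0, 0.0, 1.0]], 'extrinsics': [[0.027, -1.0, -0.005, 45.456], [0.999, 0.027, 0.047, -545.006], [-0.046, -0.006, 0.999, -924.555], [0.0, 0.0, 0.0, 1.0]]}
side {'K': [[624.682, 0.0, 320.219], [0.0, 624.682, 249.9], [0.0, 0.0, 1.0]], 'extrinsics': [[-0.937, -0.349, -0.01, 551.206], [0.183, -0.513, 0.839, -112.135], [-0.298, 0.784, 0.545, -1031.138], [0.0, 0.0, 0.0, 1.0]]}
wrist {'K': [[378.83, 0.0, 317.206], [0.0, 378.83, 241.919], [0.0, 0.0, 1.0]], 'extrinsics': [[0.361, -0.933, -0.001, -623.996], [0.891, 0.345, -0.296, 33.268], [0.277, 0.106, 0.955, -392.317], [0.0, 0.0, 0.0, 1.0]]}
{'t': 0.15, 'joints': array([-1.30759435e+00,  4.91386373e-01,  1.55929576e+00,  1.52326047e-06,
        1.09170436e+00, -1.05574901e-01]), 'qvel': array([-0.0012325 , -0.00065828, -0.00242612, -0.00114968, -0.0007621 ,
       -0.00125183]), 'tau': array([ 2.45982010e-03, -6.12894917e+01, -2.58280241e+01,  6.92471419e-02,
        4.72970260e-02, -7.52677647e-05]), 'eef_pos': array([ 225.28798388, -582.79981402,  214.22228214]), 'tcp_rot': array([-3.14080338e+00, -8.49973518e-05,  3.68776140e-01]), 'ft_force': array([-0.52405918, -0.06272753, -0.03297965]), 'moment': array([ 0.01913083, -0.02361458, -0.02563525]), 'grip_force': 0.0, 'opening': 1.00242073680783}
```

View pics/top0.png

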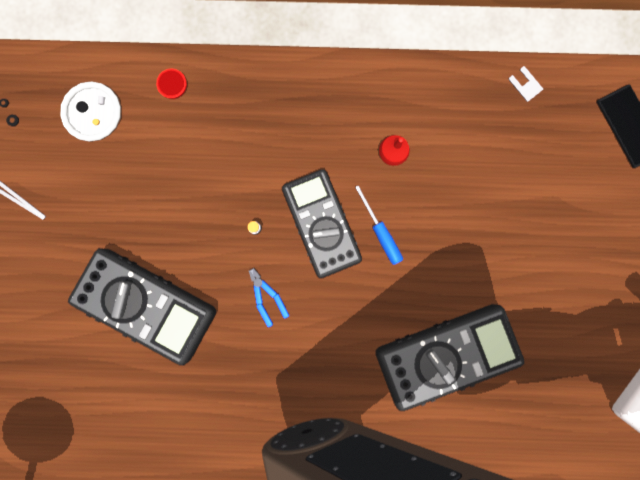

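View pics/side0.png

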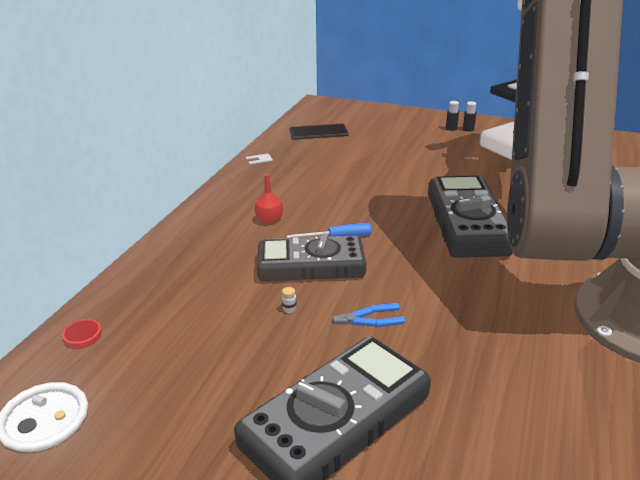

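Candidates for the meter in the top view are (321,223), (142,305) and (450,357). The first is clearly the smallest, and it has the screwdriver, blower, objective and cutters around it. I'll check it in a close crop.

Run:
```python
from h import *
t=cv2.imread("pics/top0.png");s=cv2.imread("pics/side0.png")
a=cv2.resize(t[160:285,240:410],None,fx=4.7,fy=4.7,interpolation=cv2.INTER_CUBIC)[:,:800]
cv2.imwrite("pics/crop1.png",a[:600])
ct=env.get_calibration("top");cs=env.get_calibration("side")
print("size check",[np.round(onz(ct,p,43),1).tolist() for p in[(284,186),(322,170),(361,263),(323,276),(321,223)]])
for n,c in(("top",ct),("side",cs)):print(n,-np.array(c["extrinsics"])[:3,:3].T@np.array(c["extrinsics"])[:3,3])
print(env.get_calibration("top").keys())
```

```text
size check [[651.4, 127.0, 43.0], [684.0, 55.3, 43.0], [508.6, -23.1, 43.0], [482.1, 48.1, 43.0], [582.5, 54.5, 43.0]]
top [500.14021232  53.95723893 949.13013557]
side [229.72163526 943.3455864  661.04010099]
dict_keys(['K', 'extrinsics'])
```

View pics/crop1.png

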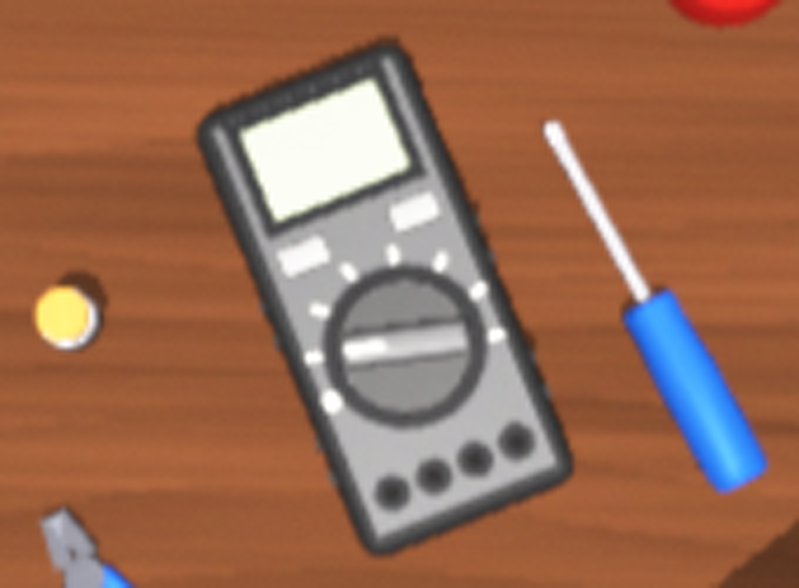

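The crop shows the small meter. The OFF dot is at (331,402), and the pointer's white line at (365,350) aims at the first stroke (313,357), so the dial is at click 1. The keys are at (303,256) on the left and (414,211) on the right. Before the first move I'll check the wrist view for obstacles.

View pics/wrist0.png

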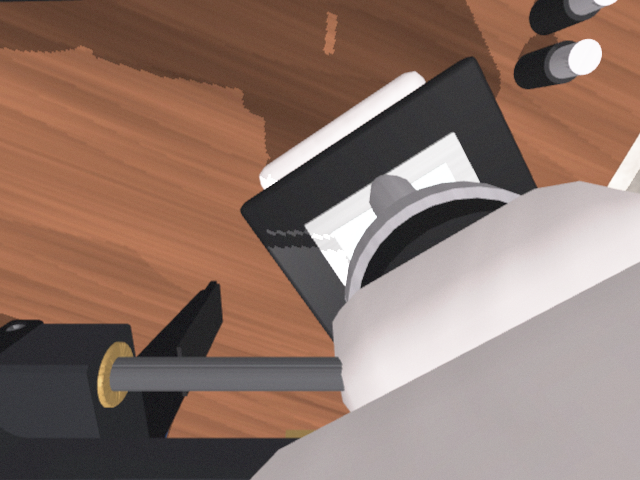

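The wrist view shows a microscope on the right, close to the tool: a black and white stage around (390,150) and a large white and grey head over the lower right. I need to know where it stands before leaving.

```bash
python3 - <<'E'
from h import *
cw=env.get_calibration("wrist");ct=env.get_calibration("top");cs=env.get_calibration("side")
def tri(c1,p1,c2,p2):
    o1,v1=ray(c1,p1);o2,v2=ray(c2,p2)
    s=np.linalg.lstsq(np.c_[v1,-v2],o2-o1,rcond=None)[0];a=o1+v1*s[0];b=o2+v2*s[1];return np.round((a+b)/2),round(np.linalg.norm(a-b),1)
print("white corner top/wrist",tri(ct,(614,406),cw,(264,180)))
print("w vs side",tri(cs,(483,140),cw,(264,180)), tri(cs,(492,92),cw,(245,210)))
for p in((264,180),(420,80),(245,210),(470,60),(340,330),(250,480),(350,290),(600,185)):
    print(p,[np.round(onz(cw,p,z)).tolist() for z in(0,50,100,200,300)])
for P in((304,-552,384),(225,-583,214),(225,-583,292)):
    print(P,np.round(proj(cs,P)),np.round(proj(ct,P)))
E
python3 - <<'E'
import cv2
a=cv2.imread("pics/side0.png")[60:260,420:640];b=cv2.imread("pics/top0.png")[330:480,560:640]
cv2.imwrite("pics/c2.png",cv2.hconcat([cv2.resize(a,(550,500),interpolation=2),cv2.resize(b,(250,500),interpolation=2)]))
E
```

```text
white corner top/wrist (array([ 240., -522.,    6.]), np.float64(9.8))
w vs side (array([ 304., -518.,   69.]), np.float64(113.5)) (array([ 304., -525.,  189.]), np.float64(105.6))
(264, 180) [[234.0, -521.0, 0.0], [243.0, -525.0, 50.0], [253.0, -529.0, 100.0], [271.0, -537.0, 200.0], [289.0, -545.0, 300.0]]
(420, 80) [[376.0, -627.0, 0.0], [366.0, -617.0, 50.0], [357.0, -607.0, 100.0], [338.0, -588.0, 200.0], [320.0, -568.0, 300.0]]
(245, 210) [[198.0, -512.0, 0.0], [212.0, -518.0, 50.0], [226.0, -523.0, 100.0], [253.0, -533.0, 200.0], [281.0, -543.0, 300.0]]
(470, 60) [[408.0, -663.0, 0.0], [394.0, -648.0, 50.0], [381.0, -634.0, 100.0], [354.0, -605.0, 200.0], [327.0, -576.0, 300.0]]
(340, 330) [[104.0, -657.0, 0.0], [130.0, -643.0, 50.0], [156.0, -629.0, 100.0], [208.0, -602.0, 200.0], [260.0, -575.0, 300.0]]
(250, 480) [[-146.0, -630.0, 0.0], [-87.0, -620.0, 50.0], [-29.0, -610.0, 100.0], [89.0, -590.0, 200.0], [206.0, -569.0, 300.0]]
(350, 290) [[154.0, -648.0, 0.0], [174.0, -636.0, 50.0], [193.0, -623.0, 100.0], [232.0, -598.0, 200.0], [271.0, -573.0, 300.0]]
(600, 185) [[352.0, -840.0, 0.0], [346.0, -802.0, 50.0], [340.0, -765.0, 100.0], [327.0, -690.0, 200.0], [315.0, -615.0, 300.0]]
(304, -552, 384) [532.  -5.] [841. 451.]
(225, -583, 214) [556.  73.] [740. 461.]
(225, -583, 292) [562.  38.] [791. 485.]
```

View pics/c2.png

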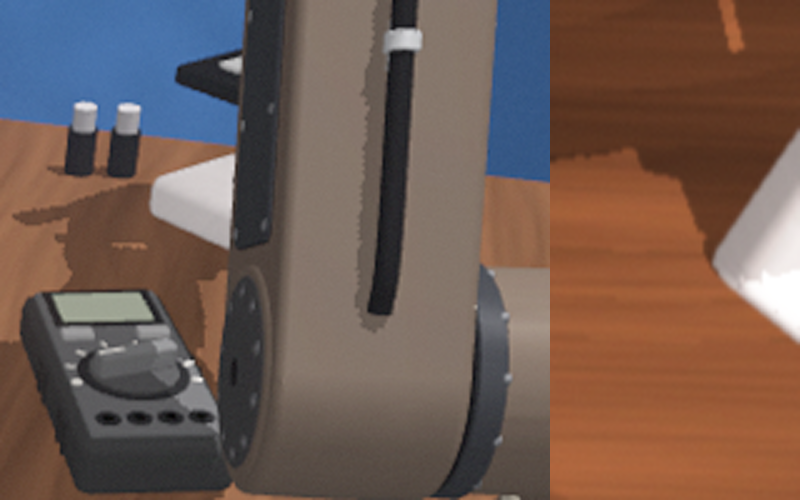

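The microscope's foot is at about (240,-520), with the stage and head to the tool's +y. I'll back out along tool -y first.

Request:
step_arm:
  plan:
    - [[0,-10,0,0,1],[0,-25,0,0,1],[0,-45,0,0,0],[0,-70,0,0,-1],[0,-95,0,0,-1],[0,-120,0,0,-1],[0,-145,0,0,-1],[0,-160,0,0,-1]]

```text
t: 0.82
eef_pos: [167.0, -431.5, 214.5]
tcp_rot: [-3.141, -0.0, 0.369]
ft_force: [-0.6, -0.4, -0.1]
opening: 0.634
grip_force: 0.0
```

Request:
step_arm:
  plan:
    - [[36,-16,0,-7,-1],[73,-32,0,-14,-1],[109,-48,0,-21,-1],[146,-65,0,-28,-1],[182,-81,0,-35,-1],[219,-97,0,-42,-1],[255,-113,0,-49,-1],[292,-129,0,-56,-1]]

```text
t: 1.48
eef_pos: [394.5, -206.4, 214.7]
tcp_rot: [3.141, 0.0, 1.352]
ft_force: [0.6, -1.1, 0.1]
opening: 0.075
grip_force: 0.0
```

Request:
step_arm:
  plan:
    - [[37,17,0,-7,-1],[75,35,0,-14,-1],[112,52,0,-21,-1],[150,69,0,-28,-1],[187,87,10,-35,-1],[225,104,25,-42,-1],[262,121,40,-49,-1],[300,139,50,-56,-1]]

```text
t: 2.15
eef_pos: [592.3, 50.3, 164.9]
tcp_rot: [-3.141, -0.001, 2.33]
ft_force: [0.3, -0.2, 0.4]
opening: 0.005
grip_force: 0.0
```

Request:
step_arm:
  plan:
    - [[0,0,0,-7,-1],[0,0,0,-14,-1],[0,0,0,-21,-1],[0,0,0,-28,-1],[0,0,0,-35,-1],[0,0,0,-42,-1],[0,0,0,-49,-1],[0,0,0,-56,-1]]

```text
t: 2.82
eef_pos: [591.9, 48.4, 166.0]
tcp_rot: [-3.142, -0.0, -2.976]
ft_force: [-0.4, 0.3, -0.0]
opening: 0.006
grip_force: 0.0
```

Run:
```python
from h import *
s=env.state();c=env.get_calibration("wrist");im=env.read_camera("wrist")
cv2.imwrite("pics/w1.png",im);np.savez("w1.npz",K=c["K"],E=c["extrinsics"]);print(s["t"],s["eef_pos"],s["tcp_rot"],s["opening"])
```

```text
2.8167 [591.85907626  48.40895134 165.97651368] [-3.14157525e+00 -4.09142582e-04 -2.97616572e+00] 0.005582599753412622
```

View pics/w1.png

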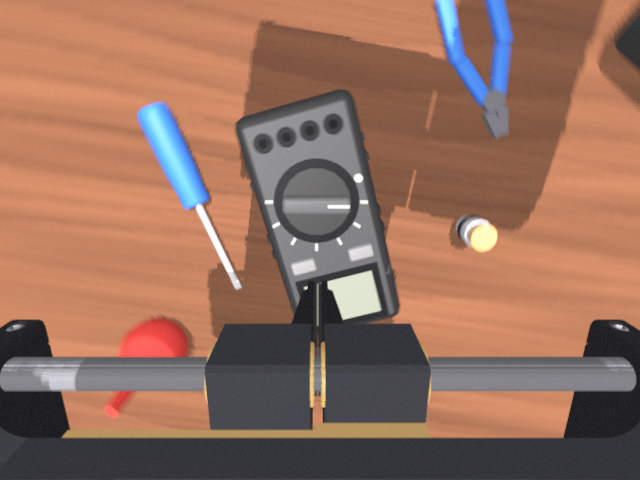

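The wrist view shows the small meter clearly: dial axis near (316,201), OFF dot (358,178), seven strokes round from (364,202) to (268,202), and the pointer's white line at (338,207). The left key is at (361,253) and the right key at (303,267). The shut fingers taper to about (318,285). Next I'll measure.

```bash
cat > meas.py <<'E'
from h import *
from scipy.optimize import least_squares
def measure(im,c,A0=(562,45)):
    hsv=cv2.cvtColor(im,cv2.COLOR_BGR2HSV);m=((hsv[...,2]>185)&(hsv[...,1]<45)).astype(np.uint8)
    n,l,st,ce=cv2.connectedComponentsWithStats(m)
    P=[(onz(c,ce[i],43)[:2],st[i,4],ce[i],st[i,2:4]) for i in range(1,n) if 3<=st[i,4]<900]
    return [p for p in P if np.linalg.norm(p[0]-A0)<75],m
def fit(pts,A0=(562,45),yaw0=np.deg2rad(24.5)):
    # marks at radius 33-42: assign to nearest nominal angle
    nom=np.deg2rad(105-30*np.arange(8))
    def assign(A,y,pts):
        out=[]
        for q in pts:
            d=q-A;a=np.arctan2(d[1],d[0])-y;e=(a-nom+np.pi)%(2*np.pi)-np.pi;k=np.argmin(abs(e))
            if 30<np.hypot(*d)<44 and abs(e[k])<.2: out.append((k,q))
        return out
    A,y=np.array(A0,float),yaw0
    for _ in range(3):
        s=assign(A,y,pts)
        f=lambda v:np.concatenate([np.array(v[:2])+(37 if k==0 else v[3])*np.array([np.cos(nom[k]+v[2]),np.sin(nom[k]+v[2])])-q for k,q in s])
        r=least_squares(f,[*A,y,37],loss="soft_l1");A,y=r.x[:2],r.x[2]
    return r.x,s,np.sqrt(np.mean(r.fun**2))
E
python3 - <<'E'
from meas import *
d=np.load("w1.npz");c={"K":d["K"],"extrinsics":d["E"]};im=cv2.imread("pics/w1.png")
P,m=measure(im,c)
for p in P:print(np.round(p[0],1),p[1],np.round(p[2],1),p[3])
x,s,r=fit([p[0] for p in P]);print("axis,yaw,r",x[:2],np.rad2deg(x[2]),x[3],"ks",[k for k,_ in s],"rms",r)
A,y=x[:2],x[2];R=np.array([[np.cos(y),-np.sin(y)],[np.sin(y),np.cos(y)]])
for n,p in(("kl",(49,24)),("kr",(49,-24)),("cen",(22,0))):
    W=A+R@p;print(n,W,"px",proj(c,[*W,47.5]))
# heights: triangulate dot and pointer with top
ct=env.get_calibration("top")
def tri(c1,p1,c2,p2):
    o1,v1=ray(c1,p1);o2,v2=ray(c2,p2)
    s=np.linalg.lstsq(np.c_[v1,-v2],o2-o1,rcond=None)[0];a=o1+v1*s[0];b=o2+v2*s[1];return np.round((a+b)/2,1),round(np.linalg.norm(a-b),1)
print("dot",tri(c,(358.3,178),ct,(310.4,245.5)),"keyL",tri(c,(361,253),ct,(304.5,214.5)),"keyR",tri(c,(303,267),ct,(328.2,205)))
print("bar line px on z=61",[ (p[2],np.round(onz(c,p[2],61)[:2]-A,1), np.rad2deg(np.arctan2(*(onz(c,p[2],61)[:2]-A)[::-1])-y)) for p in P if p[3][0]>15])
E
```

```text
[542.2  72.5] 73 [357.9 177.6] [ 9 10]
[572.    7.1] 32 [268.5 201.5] [8 4]
[559.7  80.5] 32 [363.5 201.5] [8 4]
[566.9  61.7] 92 [338.2 206.5] [23  5]
[589.5  15.2] 32 [275.8 224.6] [8 6]
[579.   78.7] 30 [356.5 224.6] [8 6]
[600.7  30.8] 30 [293.  240.9] [7 8]
[594.6  67.4] 28 [339.  240.9] [7 7]
[602.4  49.9] 23 [316.  246.7] [3 8]
[601.3  86.3] 269 [360.3 252.3] [24 16]
[621.4  42.3] 260 [303.2 266.7] [25 16]
axis,yaw,r [565.84569223  43.85380819] 24.443140355548653 37.16330364338837 ks [np.int64(0), np.int64(7), np.int64(1), np.int64(6), np.int64(2), np.int64(5), np.int64(3), np.int64(4)] rms 0.05393070862609248
kl [600.52297774  85.97845501] px [360.71851348 253.15985837]
kr [620.38489793  42.28058176] px [303.14191063 267.60227853]
cen [585.87388413  52.95718828] px [323.28458199 229.25197511]
dot (array([540. ,  72.4,  52.9]), np.float64(3.1)) keyL (array([596.8,  85.1,  57.3]), np.float64(1.7)) keyR (array([615. ,  41.9,  60.3]), np.float64(0.2))
bar line px on z=61 [(array([338.2173913 , 206.45652174]), array([-2.5, 16.2]), np.float64(74.42206538155042)), (array([360.31598513, 252.32342007]), array([29.8, 39.3]), np.float64(28.39763315953862)), (array([303.17692308, 266.74230769]), array([48.6, -2. ]), np.float64(-26.78254883991887))]
```

The marks fit to 0.05 mm. Axis is (565.8,43.9), meter yaw 24.4°, and the bar sits at 74.4° in the meter's frame, which is click 1. I'll put the tip beside the pointer half of the bar, on its counter-clockwise side.

Request:
step_arm:
  plan:
    - [[25,9,0,0,-1],[49,17,0,0,-1],[49,17,30,0,-1],[49,17,60,0,-1],[49,17,85,0,-1],[49,17,100,0,-1],[49,17,110,0,-1],[49,17,110,0,-1]]

```text
t: 3.53
eef_pos: [540.1, 57.4, 54.4]
tcp_rot: [3.141, -0.003, -2.984]
ft_force: [1.1, 0.2, -0.3]
opening: 0.005
grip_force: 0.0
```

Run:
```python
from h import *
s=env.state();c=env.get_calibration("wrist");im=env.read_camera("wrist")
cv2.imwrite("pics/w2.png",im);np.savez("w2.npz",K=c["K"],E=c["extrinsics"]);print(s["t"],s["eef_pos"],s["tcp_rot"],s["ft_force"]);print(proj(c,s["eef_pos"]))
```

```text
3.5333 [540.08172934  57.36468815  54.43735514] [ 3.14115182e+00 -3.02722752e-03 -2.98422232e+00] [ 1.05877173  0.17248628 -0.25273717]
[315.89335465 302.40272607]
```

View pics/w2.png

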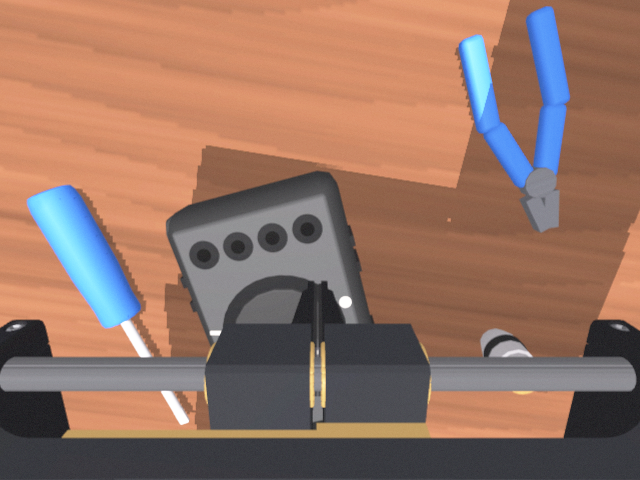

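The tip is beside the bar at z≈54 with free clearance, and the disc and the OFF dot at (345,301) are as expected. Next: the arc rows about the axis, in tool axes.

```bash
cat > arc.py <<'E'
import numpy as np
from cell import env
def rows(A,w,r,turns,ws=None,bias=0):
    s=env.state();yaw=s["tcp_rot"][2];d=s["eef_pos"][:2]-np.array(A)
    x=np.array([np.cos(yaw),np.sin(yaw)]);y=np.array([np.sin(yaw),-np.cos(yaw)])
    p0=np.array([d@x,d@y]);out=[]
    for i,t in enumerate(turns):
        a=np.deg2rad(t);ww=w if ws is None else ws[i]
        p=np.array([ww*np.cos(a)-r*np.sin(a),ww*np.sin(a)+r*np.cos(a)]);out.append([*np.round(p-p0,1).tolist(),t])
    print("yaw",round(np.rad2deg(yaw)%360,1),"p0",p0.round(1),"z",s["eef_pos"][2].round(1),"f",s["ft_force"].round(1));print(out)
E
python3 -c "
from arc import *
A=(565.85,43.85)
rows(A,16.5,17,[0,0,0,3,6,9,12,15],[22,19.5,17.5,17,16.5,16.5,16.5,16.5])"
```

```text
yaw 189.0 p0 [22.7 17.3] z 55.7 f [ 0.  -0.   0.4]
[[-0.7, -0.3, 0], [-3.2, -0.3, 0], [-5.2, -0.3, 0], [-6.6, 0.6, 3], [-8.1, 1.3, 6], [-9.1, 2.1, 9], [-10.1, 2.7, 12], [-11.2, 3.4, 15]]
```

Request:
step_arm:
  plan:
    - [[-0.5,-0.3,2.5,0,-1],[-3,-0.3,4.5,0,-1],[-5,-0.3,4.5,0,-1],[-6.5,0.5,4.5,3,-1],[-8,1.3,4.5,6,-1],[-9,2,4.5,9,-1],[-10,2.7,4.5,12,-1],[-11,3.4,4.5,15,-1]]

```text
t: 4.25
eef_pos: [551.8, 62.6, 52.4]
tcp_rot: [3.142, 0.001, 3.036]
ft_force: [0.2, -0.5, -0.6]
opening: 0.004
grip_force: 0.0
```

```bash
python3 -c "
from arc import *
A=(565.85,43.85)
env.read_camera('top')
rows(A,16.5,17,[3,6,9,12,15,18,21,24])"
```

```text
yaw 173.8 p0 [15.9 17.2] z 52.4 f [ 0.9 -0.4 -1.3]
[[-0.3, 0.6, 3], [-1.3, 1.4, 6], [-2.3, 2.2, 9], [-3.3, 2.9, 12], [-4.4, 3.5, 15], [-5.5, 4.1, 18], [-6.6, 4.6, 21], [-7.8, 5.0, 24]]
```

Request:
step_arm:
  plan:
    - [[-0.3,0.6,0,3,-1],[-1.3,1.4,0,6,-1],[-2.3,2.2,0,9,-1],[-3.3,2.9,0,12,-1],[-4.4,3.5,0,15,-1],[-5.5,4.1,0,18,-1],[-6.6,4.6,0,21,-1],[-7.8,5,0,24,-1]]

```text
t: 4.97
eef_pos: [559.6, 66.8, 52.2]
tcp_rot: [3.141, 0.0, 2.619]
ft_force: [-0.2, 1.1, -0.2]
opening: 0.006
grip_force: 0.6
```

Run:
```python
from arc import *;from h import *
A=(565.85,43.85)
t=env.read_camera('top');w=env.read_camera('wrist')
cv2.imwrite('pics/t3.png',t)
a=cv2.resize(t[170:285,270:380],(440,460),interpolation=2);b=w[140:380,120:480]
v=np.zeros((460,800,3),np.uint8);v[:,:440]=a;v[:240,440:]=b;cv2.imwrite('pics/v3.png',v)
rows(A,16.5,17,[3,6,9,12,15,18,21,24])
```

```text
yaw 150.1 p0 [16.6 16.9] z 52.2 f [ 0.1 -0.3  1.1]
[[-1.0, 1.0, 3], [-1.9, 1.8, 6], [-2.9, 2.5, 9], [-4.0, 3.2, 12], [-5.0, 3.8, 15], [-6.1, 4.4, 18], [-7.2, 4.9, 21], [-8.4, 5.4, 24]]
```

View pics/v3.png

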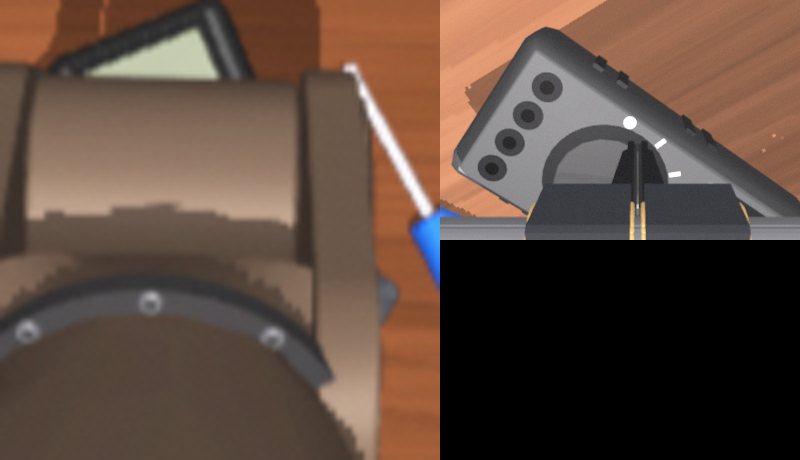

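The arm hides the top view. The wrist crop (right) shows the tip tracking over the disc with the meter unmoved. Continuing the arc.

Request:
step_arm:
  plan:
    - [[-1,1,0,3,-1],[-1.9,1.8,0,6,-1],[-2.9,2.5,0,9,-1],[-4,3.2,0,12,-1],[-5,3.8,0,15,-1],[-6.1,4.4,0,18,-1],[-7.2,4.9,0,21,-1],[-8.4,5.4,0,24,-1]]

```text
t: 5.73
eef_pos: [569.3, 67.3, 52.0]
tcp_rot: [-3.141, -0.0, 2.202]
ft_force: [-2.2, 1.1, 1.3]
opening: 0.007
grip_force: 1.0
```

Run:
```python
from arc import *;from h import *
w=env.read_camera('wrist');s=env.read_camera('side');cv2.imwrite('pics/w4.png',w);cv2.imwrite('pics/s4.png',s)
for _ in range(3): env.read_camera('top')
rows((565.85,43.85),16.5,17,[3,6,9,12,15,18,21,24])
c=env.get_calibration('wrist')
from meas import *
P,m=measure(w,c)
x,ss,r=fit([p[0] for p in P]);print(x[:2],np.rad2deg(x[2]),x[3],[k for k,_ in ss],r)
```

```text
yaw 126.3 p0 [16.7 16.7] z 51.9 f [-0.9  0.6  1.3]
[[-1.1, 1.1, 3], [-2.0, 1.9, 6], [-3.0, 2.6, 9], [-4.1, 3.3, 12], [-5.1, 4.0, 15], [-6.2, 4.5, 18], [-7.3, 5.0, 21], [-8.5, 5.5, 24]]
[566.3102462   44.41439659] 23.891634199171794 36.85616056962801 [np.int64(0), np.int64(1), np.int64(2), np.int64(3)] 0.07851939608826584
```

Request:
step_arm:
  plan:
    - [[-1.1,1.1,0,3,-1],[-2,1.9,0,6,-1],[-3,2.6,0,9,-1],[-4.1,3.3,0,12,-1],[-5.1,4,0,15,-1],[-6.2,4.5,0,18,-1],[-7.3,5,0,21,-1],[-8.5,5.5,0,24,-1]]

```text
t: 6.65
eef_pos: [578.9, 63.6, 51.7]
tcp_rot: [-3.142, -0.0, 1.782]
ft_force: [-0.8, 2.8, 0.8]
opening: 0.008
grip_force: 1.2
```

Run:
```python
from arc import *
rows((565.9,43.9),16.5,17,[3,6,9,12,15,18,21,24])
```

```text
yaw 102.1 p0 [16.6 16.8] z 51.7 f [-0.8  2.8  0.8]
[[-1.0, 1.0, 3], [-1.9, 1.8, 6], [-2.9, 2.6, 9], [-4.0, 3.3, 12], [-5.0, 3.9, 15], [-6.1, 4.5, 18], [-7.2, 5.0, 21], [-8.4, 5.4, 24]]
```

Request:
step_arm:
  plan:
    - [[-1,1,0,3,-1],[-1.9,1.8,0,6,-1],[-2.9,2.6,0,9,-1],[-4,3.3,0,12,-1],[-5,3.9,0,15,-1],[-6.1,4.5,0,18,-1],[-7.2,5,0,21,-1],[-7.2,5,0,21,-1]]

```text
t: 7.32
eef_pos: [585.6, 57.3, 51.8]
tcp_rot: [3.141, 0.0, 1.415]
ft_force: [-0.0, -0.2, -0.2]
opening: 0.0
grip_force: 0.0
```

Run:
```python
from arc import *
rows((565.9,43.9),16.5,17,[3,6,9,12,15])
```

```text
yaw 81.1 p0 [16.3 17.3] z 51.8 f [-0.  -0.2 -0.2]
[[-0.7, 0.5, 3], [-1.7, 1.3, 6], [-2.7, 2.0, 9], [-3.7, 2.7, 12], [-4.8, 3.3, 15]]
```

Force has dropped to zero, so the dial has jumped on. I'll back off, rise and look.

Request:
step_arm:
  plan:
    - [[4,0,0,0,-1],[5,0,-8,0,-1],[5,0,-30,0,-1],[0,0,-65,0,-1],[-20,0,-100,0,-1],[-45,0,-115,0,-1],[-45,0,-115,0,-1],[-45,0,-115,0,-1]]

```text
t: 7.98
eef_pos: [578.5, 12.6, 168.1]
tcp_rot: [3.139, -0.0, 1.416]
ft_force: [-0.7, -0.8, -0.9]
opening: 0.001
grip_force: 0.0
```

```bash
cat > look.py <<'E'
from meas import *
import sys
s=env.state();c=env.get_calibration("wrist");im=env.read_camera("wrist");cv2.imwrite(sys.argv[1],im)
P,m=measure(im,c);x,ss,r=fit([p[0] for p in P]);A,y=x[:2],x[2]
print(s["t"],s["eef_pos"].round(1),s["tcp_rot"].round(3),s["ft_force"].round(1))
print("axis",A.round(1),np.rad2deg(y).round(2),x[3].round(1),[int(k) for k,_ in ss],r.round(2))
R=np.array([[np.cos(y),-np.sin(y)],[np.sin(y),np.cos(y)]])
for n,p in(("kl",(49,24)),("kr",(49,-24))):W=A+R@p;print(n,W.round(1),proj(c,[*W,47.5]).round(1))
for p in P:
    d=onz(c,p[2],61)[:2]-A
    if np.hypot(*d)<27 or p[1]>150:
        d2=onz(c,p[2],47.5)[:2];print(p[2].round(1),p[1],"r",np.hypot(*d).round(1),"click",((105-(np.rad2deg(np.arctan2(d[1],d[0])-y)))%360/30).round(2),"at47.5",d2.round(1))
E
python3 look.py pics/w5.png
```

```text
7.9833 [578.5  12.6 168.1] [ 3.139 -0.     1.416] [-0.7 -0.8 -0.9]
axis [565.7  44.4] 23.77 37.1 [2, 1, 3, 0, 4, 5, 6, 7] 0.07
kl [600.9  86.1] [331.4 136.8]
kr [620.2  42.2] [364.4 191.3]
[364.2 190.7] 316 r 53.1 click 4.26 at47.5 [620.1  42.7]
[314.9 207.3] 100 r 16.5 click 4.99 at47.5 [580.6  35.7]
```

View pics/w5.png

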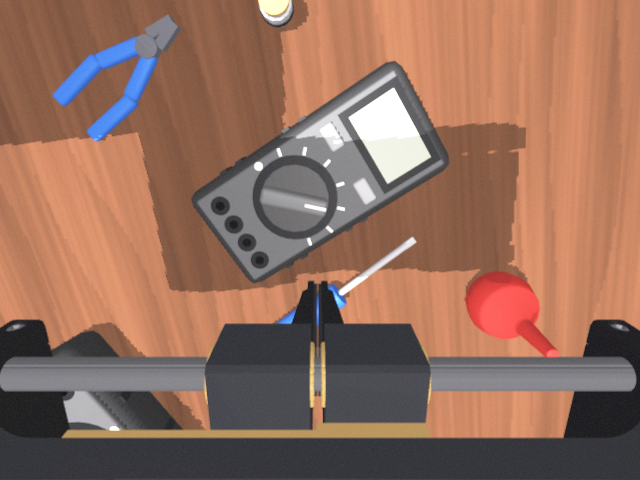

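The dial rests at click 4.99, so fifth position: the pointer line at (315,207) aims at the fifth stroke (341,208). The meter hasn't moved. The left key is at (331,136), world (600.7,86). I'll go above it with the tool turned along the key.

Request:
step_arm:
  plan:
    - [[38,5,0,-6.6,-1],[76,10.6,0,-13.2,-1],[76,10.6,20,-19.8,-1],[76,10.6,50,-26.4,-1],[76,10.6,80,-33,-1],[76,10.6,100,-33,-1],[76,10.6,108,-33,-1],[76,10.6,108,-33,-1]]

```text
t: 8.7
eef_pos: [599.2, 87.3, 56.1]
tcp_rot: [-3.137, -0.002, 1.992]
ft_force: [-0.1, -0.2, -0.2]
opening: 0.007
grip_force: 0.0
```

Run:
```python
from h import *
env.read_camera('top');env.read_camera('top')
s=env.state();yaw=s["tcp_rot"][2];x=np.array([np.cos(yaw),np.sin(yaw)]);y=np.array([np.sin(yaw),-np.cos(yaw)])
d=np.array([600.7,86.])-s["eef_pos"][:2];print(s["eef_pos"],np.rad2deg(yaw),s["ft_force"],"shift",d@x,d@y)
```

```text
[600.72534415  87.02325097  58.91720904] 114.13446936796805 [-0.293378    0.55119183  0.29308486] shift -0.9234442134039466 -0.4415151744939729
```

Request:
step_arm:
  plan:
    - [[-1,-0.4,4,0,-1],[-1,-0.4,8,0,-1],[-1,-0.4,10,0,-1],[-1,-0.4,11,0,-1],[-1,-0.4,12,0,-1],[-1,-0.4,12.5,0,-1],[-1,-0.4,13,0,-1],[-1,-0.4,13,0,-1]]

```text
t: 9.47
eef_pos: [600.7, 85.4, 45.9]
tcp_rot: [3.141, 0.0, 1.992]
ft_force: [-1.0, 0.6, 2.9]
opening: 0.004
grip_force: 1.6
```

Request:
step_arm:
  plan:
    - [[0,0,0.5,0,-1],[0,0,1,0,-1],[0,0,1.2,0,-1],[0,0,1.2,0,-1],[0,0,1.2,0,-1]]

```text
t: 9.88
eef_pos: [600.7, 85.4, 45.2]
tcp_rot: [3.141, 0.0, 1.992]
ft_force: [-3.4, -1.2, 9.4]
opening: 0.003
grip_force: 5.0
```

9.4 N at z = 45.2, so the key is bottomed. I'll release it straight up and then rise for a look.

Request:
step_arm:
  plan:
    - [[0,0,-1,0,-1],[0,0,-3,0,-1],[0,0,-7,0,-1],[0,0,-15,0,-1],[0,0,-35,0,-1],[0,0,-70,0,-1],[-15,0,-100,0,-1],[-25,0,-115,0,-1]]

```text
t: 10.55
eef_pos: [612.0, 62.5, 163.7]
tcp_rot: [3.138, 0.002, 1.993]
ft_force: [0.8, -0.5, 0.1]
opening: 0.004
grip_force: 0.0
```

Request:
step_arm:
  plan:
    - [[-30,0,-5,0,-1],[-50,0,-5,0,-1],[-50,0,-5,0,-1],[-50,0,-5,0,-1]]

```text
t: 10.88
eef_pos: [631.2, 16.4, 164.7]
tcp_rot: [3.141, -0.0, 1.99]
ft_force: [0.0, -0.5, -0.2]
opening: 0.004
grip_force: 0.0
```

```bash
python3 look.py pics/w6.png
```

```text
10.8833 [631.2  16.4 164.7] [ 3.141 -0.     1.99 ] [ 0.  -0.5 -0.2]
axis [565.7  44.4] 23.73 37.1 [0, 1, 2, 3, 4, 5, 7, 6] 0.05
kl [600.9  86.1] [317.6 137. ]
kr [620.2  42.1] [317.3 201.9]
[265.7 188.3] 97 r 16.4 click 4.99 at47.5 [580.2  35.8]
[317.  201.4] 308 r 53.1 click 4.28 at47.5 [619.9  42.4]
```

View pics/w6.png

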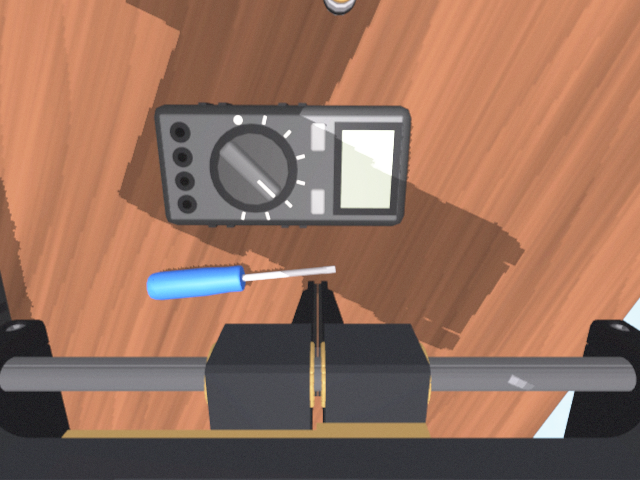

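The final view shows the pointer line at (266,188) on the fifth stroke (288,204), the left key at (317,137) up again, and the meter and tools in place. The tool is clear of everything, so I'm handing in.

```bash
python3 -c "
from cell import env
print(env.job_done())"
```

```text
the job is handed in; nothing more can be done
None
```

The dial rests in the fifth click position (measured 4.99), the left key was pressed to its stop (9.4 N, tip at 45.2 mm) and let up again, the right key, meter and tools were left alone, and the job was handed in at about 11 s; no verdict came back.

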